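# Even out the lamps and photograph a fingerprint

## Task

The dusted tile is ready to be photographed: first push the copy stand's sliding stage fully home under the camera (it has a steel post to hold). Then turn the inner, black knob on the sloping panel until its pointer lines up with the lug of the outer knob, without disturbing the outer knob, so that both lamps are equally bright. Finally press the round shutter button all the way, only once these are set, and let it go; leave all the other things on the table where they are.

Things in the scene. Friction and masses are not known exactly. Their poses are not given: they have to be found in the camera images.
- console: Grey wedge-shaped console, fixed: 260 mm deep, 270 wide, 154 high at the back. Origin: centre of its underside; x from its low front edge to its high back. Its dark panel rises along x at 30 degrees from level, centre at (-15, 0, 93.5) mm. On it: two concentric knobs (axis square to the panel, 55 mm to the y side of the centre) and the shutter button (70 mm to the -y side).
- stand: Copy stand, fixed: white board 420 x 190 x 22 mm with rails. Origin: under the board, 130 mm from its front end; x along the rails to a steel column (at x = 260 mm). A camera hangs over x = 155 mm, lens end at z = 360 mm; lamps each side (x 195 to 285, y up to 170, z 280 to 325 mm). Besides the stage, nothing of it with x below 120 mm is above z = 40 mm.
- stage_handle (a point): On the axis of the stage's upright steel post (26 mm diameter, 55 mm tall), 20 mm below its top and 68 mm above the table. The post stands near the front end of the stage, a dark plate 235 x 118 x 10 mm (top 33 mm above the table) that carries the white tile 155 mm further along. Axes as stand.
- stage (a joint): How far the stage has slid along the stand's +x, m: 0 = pulled out, 0.100 = fully home at its stop, tile under the lens. It rubs with about 2 N and stays where it is left.
- inner_grip (a point): On the knobs' axis, 50 mm off the panel, inside the inner knob's bar grip: z squarely out of the panel, x to the knob's pointed end. The inner knob is a black bar, white line on the pointed half of its top: 18 mm wide, flat sides, from -30 mm (blunt) to +39 mm (point) along x, 27 to 63 mm off the panel, above the outer knob.
- inner_tip (a point): Top of the pointed end of the inner knob, 39 mm from the axis, 63 mm off the panel; axes as inner_grip.
- inner_knob (a joint): Angle of the inner knob, rad: 0 = pointer straight up the slope, growing counter-clockwise seen from outside the panel; stops at -1.3 and 1.3. Stays where it is left (friction 0.06 N m).
- outer_lug (a point): Outer end of the outer knob's lug, 58 mm from the axis, 18 mm off the panel; z out of the panel, x from the axis to the lug. The outer knob is an aluminium disc 88 mm in diameter, top 22 mm off the panel, with one lug 12 mm wide, white-lined, on its rim. The knobs match when bar point and lug lie in the same direction.
- outer_knob (a joint): Angle of the outer knob, rad, measured as that of the inner knob. It turns very easily (0.03 N m) and must stay as found.
- shutter_top (a point): Centre of the top face of the shutter button, a flat round aluminium button 40 mm in diameter in a black collar 56 mm wide; its top stands 18 mm off the panel. z points squarely out of the panel; press against z.
- shutter (a joint): How far the shutter button is pressed, m: 0 = free, 0.006 = all the way; springs back; about 5 N at the bottom.
- jar_tall: Loose closed powder jar, upright, 52 mm wide, 75 mm tall. Origin: centre of its underside. Not to be disturbed.
- jar_flat: Loose closed powder jar, upright, 64 mm wide, 45 mm tall. Origin: centre of its underside. Not to be disturbed.
- brush: Loose dusting brush lying on the table, 185 mm long, 30 mm wide, 24 mm high. Origin: underside near its middle, x towards the bristles. Not to be disturbed.
- torch: Loose black torch lying on the table, 145 mm long, 36 mm wide, 34 mm high. Origin: underside near its middle, x towards the lens. Not to be disturbed.
- loupe: Loose black magnifier standing on the table, 54 mm wide, 33 mm tall. Origin: centre of its underside. Not to be disturbed.

How it is judged:
On the way, in this order (a step that is already met when the one before it is completed fails the run):
1. the stage is pushed home, within 5 mm of its stop (value of joint stage above 0.095 m), for 0.2 s.
2. the inner pointer lines up with the lug within 0.1 rad, stage home (value of joint stage above 0.095 m and angle between the x axis of inner_tip and the x axis of outer_lug, either way round below 0.1 rad), for 0.3 s.
3. the shutter is pressed 4 mm or more, stage and knob set (all of step 2 and value of joint shutter above 0.004 m), for 0.02 s.
At the end, for the whole second after the job is handed in: The stage is within 5 mm of its stop, the inner pointer lines up with the lug within 0.1 rad, the outer knob's lug is within 5 mm of where it was, the shutter button has been pressed and is out again, and each loose bystander is within 20 mm of where it was (all of step 2 and not (value of joint shutter above 0.001 m) and distance of outer_lug from where it was at the start of the episode below 0.005 m and distance of each of jar_tall, jar_flat, brush, torch, loupe from where it was at the start of the episode below 0.02 m); the robot touches nothing.
It fails at once if the outer knob turned: its lug more than 5 mm from where it was (distance of outer_lug from where it was at the start of the episode above 0.005 m).
It fails at once if the shutter pressed (over 3 mm) while the stage is not home or the pointers do not match within 0.1 rad (value of joint shutter above 0.003 m and not (value of joint stage above 0.095 m and angle between the x axis of inner_tip and the x axis of outer_lug, either way round below 0.1 rad)).
It fails at once if a loose bystander moved more than 20 mm (distance of any of jar_tall, jar_flat, brush, torch, loupe from where it was at the start of the episode above 0.02 m).
It also fails if it takes over 67 s, if anything falls off the work surface, if the arm or the gripper's body presses on something with over 40 N, if the wrist force passes 120 N, or if a joint passes its speed limit or range.

## Robot

A 6-joint arm with a two-finger parallel gripper is mounted at the origin on the work surface. World frame = base frame: x ahead of the robot, y to its left, z up, the work surface at z = 0. Lengths are in m, angles in rad, forces in N, time in s.
With the tool pointing down it reaches from about 0.35 to 0.775 m from the base axis. Payload 5.5 kg.
Tool frame: the origin (TCP) lies on the mounting face of the last link; the fingertips stand 173 mm ahead of it and the grasp point (between the pads) lies 155 mm ahead of it; x points along the fingers, y is the direction in which the jaws open and shut, and the axes are right-handed (so a half turn about x gives the same grasp; the last joint's range is limited). The gripper opens to 85 mm and grips with 20 to 120 N. Pads are 22 mm wide; open, the fingers measure 114 mm over their backs; the gripper's body (76 mm by 85 mm) begins 54 mm behind the grasp point. The pads swing forward as they close: fully open they stand 13 mm farther back than shut.
Start: joints at [0.963, 0.313, 0.046, 1.304, 0, 1.431], TCP at [0.259, 0.513, 0.405] pointing down, gripper open.
Joint ranges: [-2.76, 2.76], [-0.86, 1.69], [-1.03, 1.26], [-2.2, 2.34], [-1.47, 1.5], [-3.14, 3.14]. Speed limits (rad/s): [2.57, 2.57, 3.14, 3.14, 3.14, 3.14].

## Interface

Orientations are given as a rotation vector (axis times angle).
In Python, from station import r gives the robot as it stands.
- The arm moves only by the tool apply_moves, never from a script. Its argument "plan" is one flat list of numbers, 4 for each row, row after row: the shift along the tool's x, y, z in m, then the turn about the tool's x in degrees. In form: [tx, ty, tz, twist, tx, ty, tz, twist, ...]. A call has 1 to 12 rows; each row is the pose to reach, as a shift and turn from the pose commanded when the call began, along the tool's axes at that moment; what a row does not reach only later rows make up. A row lasts 1/12 s, in which the tool goes at most 41.7 mm and 7.16 degrees, less where a joint would pass 70% of its speed; a pose out of reach is approached as far as the arm can. A call with a gripper value outside its range is refused whole. "grip" is the opening, from 0 (shut) to 1 (fully open), set as the call begins (left out, the last holds). The fingers move at their own pace and stop on an object; "newtons" is the grip in N (left out, the last holds). Time passes only in rows, so rows that repeat a pose let the fingers close. It gives the time, the measured TCP pose, the force and the opening at its end, in the units of the state.
- r.get_obs(): the state, without advancing time (a new reading comes with each control period).
- r.read_camera(name): name is "scene" or "side" or "wrist"; returns a dict with "img" (384x512x3 uint8, blue, green, red), "depth" (384x512 float32, m along the optical axis (not along the pixel's ray), 0 where there is no reading), "fx", "fy", "cx", "cy" (pixels), "R" (3x3) and "t" (3): a world point X has camera coordinates R X + t. Camera axes: x right, y down, z forward; pixel columns grow to the right and rows downward; lengths in m; the calibration is good to about 2 mm. The wrist camera is an equidistant fisheye: a pixel r from the principal point sees the ray r / f radians off the axis. A picture is of the moment at which its call begins.
- r.finish_job(): hands the job in, once; it reports no verdict.
Trained networks look in a picture, given as the dict that the camera call returned (one of the last four; its "shot" number tells which), for a name from the list of things; names that differ only in an ending like _2 or _b are one class to them, and where a whole thing is asked for, a point or a joint stands for the part that bears it (a point fixed in the world has none). Each returns a list of dicts, best first, with "score" (0 to 1); they miss things now and then, are a little off and sometimes report something else, mostly with a low value. They report only what shows in the picture. A call takes as long as a camera call.
- r.find_in(label, picture): "bbox" ([left, top, right, bottom] in pixels, round what is visible of it).
- r.mark_of(label, picture): "position" ([column, row] in pixels: a listed point, or the origin of a listed thing).
The state is a dict: "clock": time; "joint_positions": joint angles; "joint_velocities": joint speeds; "tau": joint torques, N m; "eef_pos": TCP position; "tool_rot": TCP orientation; "wrist_force": force on the tool from outside, world axes, zero at the start; "ft_torque": the same for the moment, N m; "grip_width": finger opening in m.
Only numpy, scipy, OpenCV 4.12 (cv2) and the standard library are available. Lean on these libraries where they do the work, as an engineer would, in place of code of your own. Each camera call takes 0.05 s, during which the arm holds its last target.

## Working session

There is one attempt and no reset: what is moved stays moved. The work goes in short steps, Python scripts to look and compute and a tool call to move; the robot and the scene stay as the last step left them, time stands still between calls to the robot, and variables do not carry over. Pictures are saved under pics/ and viewed, and the job is handed in when it is done.

Besides the shell and the picture viewer there is one more tool, called after "Emit:" by a JSON object that holds its "name" and its "arguments". apply_moves: Moves the arm, as the interface text tells. Its arguments: {"type":"object","properties":{"plan":{"type":"array"},"grip":{"type":"number"},"newtons":{"type":"number"}},"required":["plan"]}

```bash
ls; mkdir -p pics; python3 - <<'E'
from station import r
import cv2,pickle
o=r.get_obs(); print(o)
for n in ["scene","side"]:
    p=r.read_camera(n); cv2.imwrite(f"pics/{n}0.png",p["img"]); pickle.dump(p,open(f"{n}0.pkl","wb"))
    print(n,p["fx"],p["cx"],p["cy"],p["R"],p["t"],p.get("shot"))
    for l in ["stage_handle","inner_grip","inner_tip","outer_lug","shutter_top","console","stand","jar_tall","jar_flat","brush","torch","loupe"]:
        m=r.mark_of(l,p); print(l,[(x["score"],x["position"]) for x in m[:2]])
E
```

```text
pics
{'clock': 0.0, 'joint_positions': array([ 9.63398618e-01,  3.14025167e-01,  4.49821672e-02,  1.30355227e+00,
       -5.56631345e-06,  1.43118454e+00]), 'joint_velocities': array([-1.03608137e-03, -4.12283197e-05, -8.75696035e-04,  5.69279901e-04,
        2.09099719e-03, -1.20873109e-04]), 'tau': array([-2.97619717e-04, -4.80626357e+01,  2.98534620e+01,  1.94411696e-02,
       -2.40120162e-04, -2.29770029e-05]), 'eef_pos': array([0.25918552, 0.51307018, 0.40379577]), 'tool_rot': array([ 0.36549646,  1.54015072, -0.36815061]), 'wrist_force': array([ 0.53362278,  0.20199568, -0.40159653]), 'ft_torque': array([ 0.00837146,  0.02673418, -0.00890033]), 'grip_width': 0.08543990924201633}
scene 482.5058868978816 258.13754966537914 197.9491027216736 [[-0.75087085  0.66044638 -0.00188377]
 [ 0.40682529  0.46027477 -0.78907561]
 [-0.52027508 -0.59326024 -0.6142932 ]] [ 0.36933748 -0.11398767  1.51497082] 1
stage_handle [(0.81, [200.5, 168.8])]
inner_grip [(0.67, [269.6, 248.6])]
inner_tip [(0.88, [269.8, 226.2])]
outer_lug [(0.7, [246.5, 237.1]), (0.68, [302.6, 240.1])]
shutter_top [(0.61,
[... 241 characters left out ...]
e [(0.62, [232.9, 158.3])]
side 450.14255994704325 258.99544713841306 193.619549824983 [[ 0.7145999  -0.69949366  0.00745699]
 [-0.53833056 -0.55670104 -0.63268014]
 [ 0.44670706  0.44809883 -0.77437732]] [-0.34047463  0.35448155  1.26347783] 2
stage_handle [(0.75, [321.6, 258.5]), (0.21, [265.5, 212.2])]
inner_grip []
inner_tip [(0.65, [252.1, 150.2])]
outer_lug [(0.84, [232.7, 152.8])]
shutter_top [(0.67, [155.7, 205.1]), (0.43, [223.8, 136.4])]
console [(0.88, [231.5, 172.6])]
stand [(0.74, [336.3, 254.6])]
jar_tall [(0.66, [266.1, 216.3])]
jar_flat [(0.73, [309.9, 182.4])]
brush [(0.73, [239.1, 239.6])]
torch [(0.66, [152.9, 206.9]), (0.44, [309.8, 183.2])]
loupe [(0.53, [296.6, 326.0])]
```

View pics/scene0.png

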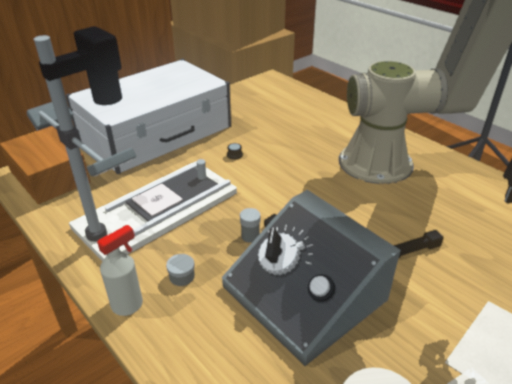

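View pics/side0.png

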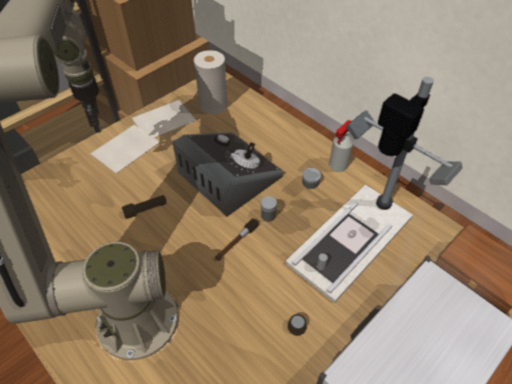

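```bash
cat > h.py <<'E'
import numpy as np,pickle,cv2
def ld(n): return pickle.load(open(n+".pkl","rb"))
def pix(p,X):
    c=np.asarray(p["R"])@np.asarray(X).T.reshape(3,-1)+np.asarray(p["t"]).reshape(3,1)
    return np.c_[p["fx"]*c[0]/c[2]+p["cx"],p["fy"]*c[1]/c[2]+p["cy"]]
def cloud(p):
    d=p["depth"];v,u=np.mgrid[:d.shape[0],:d.shape[1]]
    c=np.stack([(u-p["cx"])/p["fx"]*d,(v-p["cy"])/p["fy"]*d,d],-1)
    X=(c-np.asarray(p["t"]).ravel())@np.asarray(p["R"]); X[d==0]=np.nan
    return X
def onz(p,uv,z):
    R=np.asarray(p["R"]);t=np.asarray(p["t"]).ravel()
    o=-R.T@t; d=R.T@np.array([(uv[0]-p["cx"])/p["fx"],(uv[1]-p["cy"])/p["fy"],1])
    return o+d*(z-o[2])/d[2]
E
python3 - <<'E'
from h import *
np.set_printoptions(precision=4,suppress=True)
S=ld("scene0");D=ld("side0")
print("handle",onz(S,(200.5,168.8),.068),onz(D,(321.6,258.5),.068))
print("console",onz(S,(301,295.1),0),onz(D,(231.5,172.6),0))
print("stand",onz(S,(179.2,196.7),0),onz(D,(336.3,254.6),0))
print("jt",onz(S,(249.5,237.9),0),onz(D,(266.1,216.3),0))
print("jf",onz(S,(181,275.3),0),onz(D,(309.9,182.4),0))
print("brush",onz(D,(239.1,239.6),0)); print("torch",onz(S,(409.8,252.8),0),onz(D,(152.9,206.9),0))
print("loupe",onz(S,(232.9,158.3),0),onz(D,(296.6,326),0))
X=cloud(S)
# panel plane
pts=[]
for (u,v) in [(310,220),(350,255),(300,330),(255,290),(290,320),(350,290),(345,260)]:
    print(u,v,X[v,u])
cv2.imwrite("pics/c1.png",cv2.resize(S["img"][190:320,215:405],None,fx=4,fy=4,interpolation=cv2.INTER_CUBIC))
cv2.imwrite("pics/c2.png",cv2.resize(D["img"][110:310,160:350],None,fx=4,fy=3,interpolation=cv2.INTER_CUBIC))
E
```

```text
handle [ 0.4904 -0.2484  0.068 ] [ 0.486  -0.2511  0.068 ]
console [ 0.5624  0.2265 -0.    ] [0.5622 0.2288 0.    ]
stand [ 0.564  -0.2586  0.    ] [ 0.5665 -0.2526  0.    ]
jt [ 0.5261  0.0054 -0.    ] [0.5139 0.0045 0.    ]
jf [ 0.7312 -0.0029  0.    ] [0.7301 0.002  0.    ]
brush [ 0.3869 -0.0008  0.    ]
torch [0.264  0.3092 0.    ] [0.2676 0.2976 0.    ]
loupe [ 0.324  -0.3122  0.    ] [ 0.3068 -0.3233  0.    ]
310 220 [0.4872 0.1697 0.1436]
350 255 [0.5022 0.2979 0.1397]
300 330 [0.6588 0.3155 0.0478]
255 290 [0.6568 0.1774 0.0464]
290 320 [0.6578 0.286  0.0498]
350 290 [0.5511 0.3437 0.1086]
345 260 [0.5142 0.2959 0.1318]
```

View pics/c1.png

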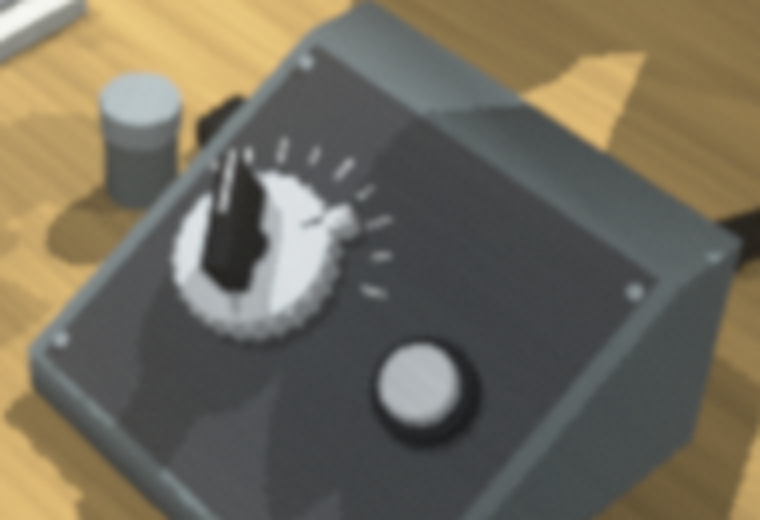

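View pics/c2.png

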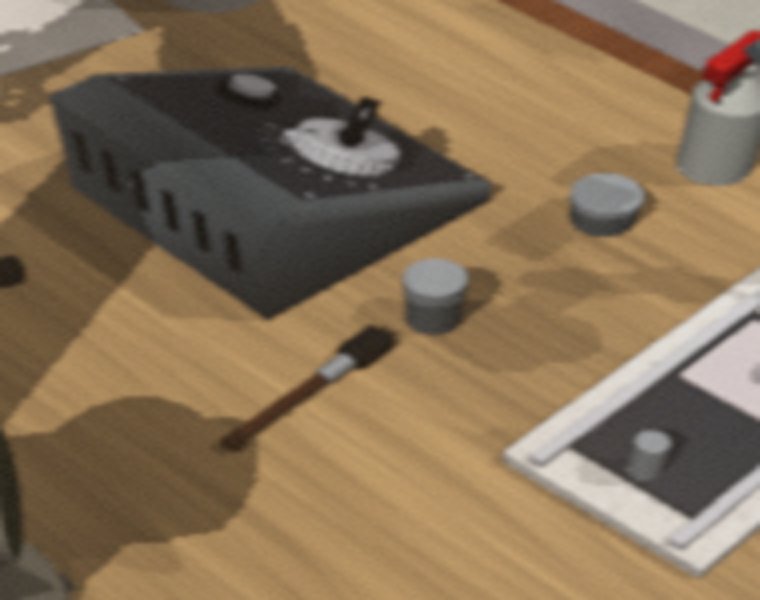

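```bash
python3 - <<'E'
from h import *
np.set_printoptions(precision=4,suppress=True)
S=ld("scene0");D=ld("side0")
X=cloud(S)
m=np.zeros(X.shape[:2],np.uint8)
poly=np.array([[294,206],[372,262],[334,318],[232,276]])
cv2.fillPoly(m,[poly],1)
P=X[(m>0)]; P=P[~np.isnan(P[:,0])]
best=None;rng=np.random.default_rng(0)
for i in range(500):
    a=P[rng.choice(len(P),3,False)];n=np.cross(a[1]-a[0],a[2]-a[0]);n/=np.linalg.norm(n)+1e-12
    q=abs((P-a[0])@n)<.002
    if best is None or q.sum()>best.sum():best=q
Q=P[best];c=Q.mean(0);n=np.linalg.svd(Q-c,full_matrices=0)[2][2];n*=np.sign(n[2])
print(len(P),len(Q),n,np.degrees(np.arccos(n[2])),"yaw of console x (=-n horiz)",np.degrees(np.arctan2(-n[1],-n[0])),"z at 0.562,.228 ->", c[2]-(n[:2]@(np.array([.562,.228])-c[:2]))/n[2])
# top ridge / edges in world by depth: screws positions: crop scale 4 offset (215,190)
for s in [(306,62),(634,291),(60,340),(714,257)]:
    u,v=215+s[0]/4,190+s[1]/4
    o=-S["R"].T@np.ravel(S["t"]);d=S["R"].T@np.array([(u-S["cx"])/S["fx"],(v-S["cy"])/S["fy"],1])
    print(s,o+d*((c-o)@n)/(d@n))
# stand yaw : depth cloud of board top at z 0.022-ish / stage 0.033
for nm,C in (("scene",S),("side",D)):
    X=cloud(C)
    q=(X[...,2]>.01)&(X[...,2]<.045)&(X[...,0]>.4)&(X[...,0]<.95)&(X[...,1]<-.13)&(X[...,1]>-.4)
    r=cv2.minAreaRect(X[q][:,:2].astype(np.float32)*1000);print(nm,q.sum(),r)
    q=(X[...,2]>.06)&(X[...,2]<.1)&(X[...,0]>.45)&(X[...,0]<.53)&(X[...,1]<-.2)&(X[...,1]>-.3)
    print(np.median(X[q],0),q.sum(),X[q].min(0),X[q].max(0))
E
```

```text
8243 4818 [ 0.5003 -0.0073  0.8658] 30.02128282072906 yaw of console x (=-n horiz) 179.16136384892093 z at 0.562,.228 -> 0.1021545578364345
(306, 62) [0.4842 0.1078 0.1461]
(634, 291) [0.4889 0.3466 0.1454]
(60, 340) [0.6667 0.1033 0.0406]
(714, 257) [0.457  0.3678 0.164 ]
scene 6143 ((641.4208984375, -249.4160614013672), (422.8771667480469, 197.45884704589844), 2.4506936073303223)
[ 0.487  -0.2496  0.0814] 107 [ 0.4717 -0.2703  0.0602] [ 0.4976 -0.2409  0.09  ]
side 6684 ((640.9044189453125, -261.87982177734375), (424.60662841796875, 220.03341674804688), 2.073749542236328)
[ 0.4765 -0.2565  0.0853] 97 [ 0.4667 -0.2686  0.0607] [ 0.4936 -0.2418  0.0948]
```

```bash
cat >> h.py <<'E'
def con(ox=.5623,oy=.2277,psi=178.9):
    a=np.radians(psi);ex=np.array([np.cos(a),np.sin(a),0]);ey=np.array([-np.sin(a),np.cos(a),0]);ez=np.array([0,0,1.])
    s=np.cos(np.pi/6)*ex+.5*ez; n=-.5*ex+np.cos(np.pi/6)*ez
    c=np.array([ox,oy,0])-.015*ex+.0935*ez
    return c,s,ey,n   # centre, up-slope, y, normal
def onp(p,uv,c0,n):
    R=np.asarray(p["R"]);t=np.asarray(p["t"]).ravel()
    o=-R.T@t; d=R.T@np.array([(uv[0]-p["cx"])/p["fx"],(uv[1]-p["cy"])/p["fy"],1])
    return o+d*((c0-o)@n)/(d@n)
E
python3 - <<'E'
from h import *
from scipy.spatial.transform import Rotation as Ro
np.set_printoptions(precision=4,suppress=True)
S=ld("scene0");D=ld("side0")
c,s,y,n=con()
print("shutter world",c-.07*y+.018*n,"knob grip",c+.055*y+.05*n)
def loc(p,uv,h):
    P=onp(p,uv,c+h*n,n)-c; return np.array([P@s,P@y])*1000
print("shutter",loc(S,(318.1,286.6),.018),loc(D,(223.8,136.4),.018))
print("grip",loc(S,(269.6,248.6),.05))
print("tip",loc(S,(269.8,226.2),.063),loc(D,(252.1,150.2),.063))
print("lug",loc(S,(302.6,240.1),.018),loc(D,(232.7,152.8),.018))
T=Ro.from_rotvec([0.36549646,1.54015072,-0.36815061]).as_matrix();print(T)
C=S
img=cv2.resize(C["img"],None,fx=1,fy=1).copy()
im=cv2.resize(C["img"][190:320,215:405],None,fx=4,fy=4,interpolation=cv2.INTER_CUBIC)
k=c+.055*y
for th in np.linspace(0,2*np.pi,60):
    for o,rad,h in ((k,.044,.022),(c-.07*y,.02,.018),(c-.07*y,.028,.003)):
        q=pix(C,o+rad*(np.cos(th)*s+np.sin(th)*y)+h*n)[0]
        cv2.circle(im,(int((q[0]-215)*4+1.5),int((q[1]-190)*4+1.5)),1,(0,0,255),-1)
def pt(X,col):
    q=pix(C,X)[0];cv2.circle(im,(int((q[0]-215)*4+1.5),int((q[1]-190)*4+1.5)),3,col,-1)
pt(k+.063*n,(0,255,0))
for a in (0,-.2,-.4,-.6,-.8,-1,-1.2,.2,.4): pt(k+.058*(np.cos(a)*s+np.sin(a)*y)+.018*n,(255,0,255)); pt(k+.039*(np.cos(a)*s+np.sin(a)*y)+.063*n,(0,255,255))
cv2.imwrite("pics/c3.png",im)
E
```

```text
shutter world [0.5876 0.2972 0.1091] knob grip [0.6012 0.1719 0.1368]
shutter [ -3.9025 -67.7154] [-12.6728 -76.431 ]
grip [-8.2176 57.4977]
tip [28.1913 85.9036] [28.2646 85.0239]
lug [53.0232 29.1322] [41.4147 26.3043]
[[-0.001   0.4509  0.8926]
 [-0.0015  0.8926 -0.4509]
 [-1.     -0.0018 -0.0002]]
```

View pics/c3.png

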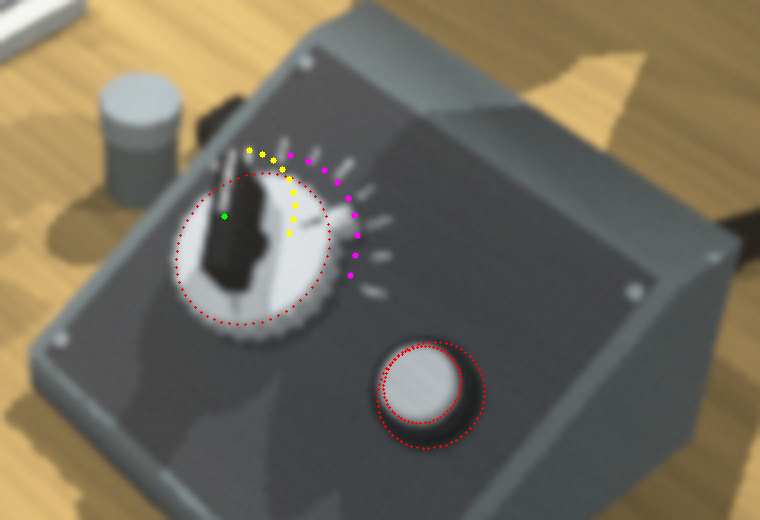

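Emit:
{"name": "apply_moves", "arguments": {"plan": [0, -0.29, 0.27, 30, 0, -0.29, 0.27, 30, 0, -0.29, 0.27, 30, 0, -0.29, 0.27, 30, 0, -0.29, 0.27, 30, 0, -0.29, 0.27, 30, 0, -0.29, 0.27, 30, 0, -0.29, 0.27, 30, 0, -0.29, 0.27, 30, 0, -0.58, 0.547, 61, 0, -0.58, 0.547, 61, 0, -0.58, 0.547, 61]}}

```text
clock: 2.3
eef_pos: [0.3998, 0.0314, 0.4051]
tool_rot: [1.063, 1.295, -1.061]
wrist_force: [0.8, 1.2, -0.4]
grip_width: 0.0855
```

Emit:
{"name": "apply_moves", "arguments": {"plan": [0, 0, 0, 0]}}

```text
clock: 2.38
eef_pos: [0.4019, 0.0274, 0.405]
tool_rot: [1.067, 1.289, -1.068]
wrist_force: [-0.1, 0.0, -0.9]
grip_width: 0.0855
```

```bash
cat >> h.py <<'E'
def go(o,target,yaw):
    "shift in tool axes & twist from measured pose; yaw deg of tool y"
    from scipy.spatial.transform import Rotation as Ro
    T=Ro.from_rotvec(o["tool_rot"]).as_matrix()
    y=np.degrees(np.arctan2(T[1,1],T[0,1]))
    tw=(y-yaw+180)%360-180
    return np.round(T.T@(np.asarray(target)-o["eef_pos"]),4), round(tw,1), round(y,1)
E
python3 - <<'E'
from h import *
from station import r
o=r.get_obs();print(o["clock"],o["eef_pos"],go(o,[.485,-.252,.40],2.3))
E
```

```text
2.3833 [0.40185242 0.02740391 0.40497157] (array([0.006 , 0.029 , 0.2901]), np.float64(8.6), np.float64(10.9))
```

Emit:
{"name": "apply_moves", "arguments": {"plan": [0, 0.029, 0.29, 9, 0, 0.029, 0.29, 9, 0, 0.029, 0.29, 9, 0, 0.029, 0.29, 9, 0, 0.029, 0.29, 9, 0, 0.029, 0.29, 9, 0, 0.029, 0.29, 9, 0.05, 0.029, 0.29, 9, 0.05, 0.029, 0.29, 9, 0.05, 0.029, 0.29, 9]}}

```text
clock: 3.22
eef_pos: [0.4859, -0.2442, 0.3513]
tool_rot: [1.175, 1.239, -1.177]
wrist_force: [-0.5, 0.6, -0.7]
grip_width: 0.0856
```

```bash
python3 - <<'E'
from h import *
from station import r
np.set_printoptions(precision=4,suppress=True)
o=r.get_obs();print(o["clock"],o["eef_pos"],go(o,[.485,-.252,.223],2.3))
p=r.read_camera("wrist");pickle.dump(p,open("w1.pkl","wb"));cv2.imwrite("pics/w1.png",p["img"])
print(p["fx"],p["cx"],p["cy"],p["R"],p["t"],r.mark_of("stage_handle",p))
p=r.read_camera("scene");pickle.dump(p,open("s1.pkl","wb"));cv2.imwrite("pics/s1.png",p["img"])
E
```

```text
3.2167 [ 0.4859 -0.2442  0.3513] (array([ 0.1283, -0.0005,  0.0084]), np.float64(0.4), np.float64(2.7))
297.3186396354542 256.85361783174193 186.86804267211193 [[ 0.9988  0.0478 -0.0051]
 [ 0.0472 -0.9526  0.3006]
 [ 0.0095 -0.3005 -0.9537]] [-0.4719 -0.2768  0.2526] [{'position': [254.0, 198.5], 'score': 0.55}]
```

View pics/w1.png

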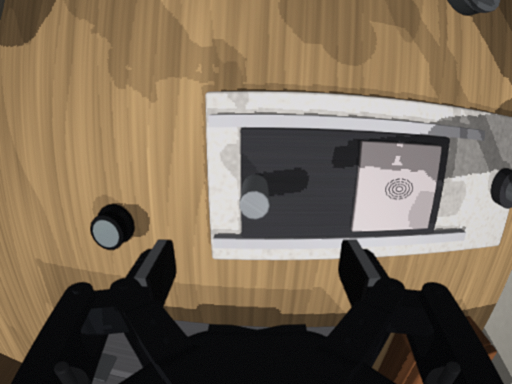

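View pics/s1.png

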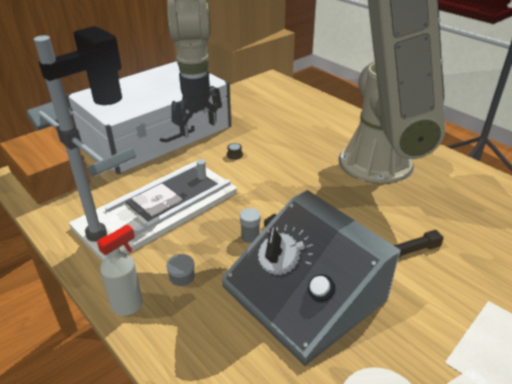

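```bash
cat >> h.py <<'E'
def fish(p,uv,c0,n=np.array([0,0,1.])):
    a=np.array([(uv[0]-p["cx"])/p["fx"],(uv[1]-p["cy"])/p["fy"]]);th=np.linalg.norm(a)
    d=np.r_[a/max(th,1e-9)*np.sin(th),np.cos(th)]
    R=np.asarray(p["R"]);o=-R.T@np.ravel(p["t"]);d=R.T@d
    return o+d*((np.asarray(c0)-o)@n)/(d@n)
def fpix(p,X):
    c=np.asarray(p["R"])@np.asarray(X)+np.ravel(p["t"]);q=np.hypot(c[0],c[1]);th=np.arctan2(q,c[2])
    return np.array([p["cx"]+p["fx"]*th*c[0]/q,p["cy"]+p["fy"]*th*c[1]/q])
E
python3 - <<'E'
from h import *
np.set_printoptions(precision=4,suppress=True)
p=ld("w1")
for uv,z in (((254,205),.088),((254,198.5),.068),((399,188),.035),((208,93),.022),((212,258),.022),((121,224),.03)): print(uv,fish(p,uv,[0,0,z]))
E
```

```text
(254, 205) [ 0.4827 -0.2549  0.088 ]
(254, 198.5) [ 0.4825 -0.2563  0.068 ]
(399, 188) [ 0.6403 -0.2491  0.035 ]
(208, 93) [ 0.4315 -0.1636  0.022 ]
(212, 258) [ 0.4364 -0.35    0.022 ]
(121, 224) [ 0.3289 -0.3103  0.03  ]
```

Emit:
{"name": "apply_moves", "arguments": {"plan": [0.06, -0.0035, 0.011, 0.4, 0.09, -0.0035, 0.011, 0.4, 0.115, -0.0035, 0.011, 0.4, 0.128, -0.0035, 0.011, 0.4, 0.128, -0.0035, 0.011, 0.4, 0.128, -0.0035, 0.011, 0.4]}}

```text
clock: 3.87
eef_pos: [0.4846, -0.2553, 0.228]
tool_rot: [1.178, 1.228, -1.178]
wrist_force: [0.1, 0.3, 0.0]
grip_width: 0.085
```

Emit:
{"name": "apply_moves", "arguments": {"plan": [0, 0, 0, 0, 0, 0, 0, 0, 0, 0, 0, 0, 0, 0, 0, 0, 0, 0, 0, 0, 0, 0, 0, 0, 0, 0, 0, 0, 0, 0, 0, 0, 0, 0, 0, 0], "grip": 0, "newtons": 30}}

```text
clock: 4.62
eef_pos: [0.4843, -0.256, 0.2276]
tool_rot: [1.179, 1.227, -1.179]
wrist_force: [-1.8, 1.2, 5.7]
grip_width: 0.0252
```

Emit:
{"name": "apply_moves", "arguments": {"plan": [0, 0.01, 0, 0, 0, 0.02, 0, 0, 0, 0.03, 0, 0, 0, 0.04, 0, 0, 0, 0.05, 0, 0, 0, 0.06, 0, 0, 0, 0.067, 0, 0, 0, 0.067, 0, 0]}}

```text
clock: 5.28
eef_pos: [0.5526, -0.2533, 0.2277]
tool_rot: [1.18, 1.226, -1.177]
wrist_force: [1.5, 1.6, 4.4]
grip_width: 0.0255
```

```bash
python3 - <<'E'
from h import *
from station import r
o=r.get_obs();print(o["clock"],o["eef_pos"],o["wrist_force"],go(o,[.485,-.252,.223],2.3))
E
```

```text
5.2833 [ 0.55262966 -0.25325357  0.22770932] [1.4680048  1.58915007 4.35029891] (array([ 0.0045, -0.0675, -0.004 ]), np.float64(0.1), np.float64(2.4))
```

Emit:
{"name": "apply_moves", "arguments": {"plan": [0, 0.004, 0, 0, 0, 0.007, 0, 0, 0, 0.009, 0, 0, 0, 0.009, 0, 0]}}

```text
clock: 5.62
eef_pos: [0.5605, -0.2529, 0.2277]
tool_rot: [1.179, 1.227, -1.179]
wrist_force: [-0.5, -0.0, 5.8]
grip_width: 0.0253
```

Emit:
{"name": "apply_moves", "arguments": {"plan": [0, 0.003, 0, 0, 0, 0.005, 0, 0, 0, 0.006, 0, 0, 0, 0.006, 0, 0]}}

```text
clock: 5.95
eef_pos: [0.563, -0.2528, 0.2276]
tool_rot: [1.176, 1.232, -1.187]
wrist_force: [-15.8, -1.1, 14.3]
grip_width: 0.0255
```

Emit:
{"name": "apply_moves", "arguments": {"plan": [0, -0.002, 0, 0, 0, -0.002, 0, 0]}}

```text
clock: 6.12
eef_pos: [0.5623, -0.2529, 0.2277]
tool_rot: [1.178, 1.229, -1.183]
wrist_force: [-9.3, 0.5, 11.6]
grip_width: 0.0254
```

Emit:
{"name": "apply_moves", "arguments": {"plan": [0, 0, 0, 0, 0, 0, 0, 0, 0, 0, 0, 0, 0, 0, 0, 0, 0, 0, 0, 0, 0, 0, 0, 0, 0, 0, 0, 0], "grip": 1}}

```text
clock: 6.7
eef_pos: [0.5642, -0.2525, 0.2265]
tool_rot: [1.179, 1.228, -1.179]
wrist_force: [1.4, 0.2, -0.4]
grip_width: 0.0856
```

Emit:
{"name": "apply_moves", "arguments": {"plan": [-0.04, 0, 0, 0, -0.08, 0, 0, 0, -0.12, 0, 0, 0, -0.12, -0.04, 0, 0, -0.12, -0.08, 0, 0, -0.12, -0.08, 0, 0]}}

```text
clock: 7.2
eef_pos: [0.4783, -0.2541, 0.346]
tool_rot: [1.18, 1.235, -1.184]
wrist_force: [-0.8, 1.7, -1.4]
grip_width: 0.0854
```

```bash
python3 - <<'E'
from h import *
from station import r
np.set_printoptions(precision=4,suppress=True)
o=r.get_obs();print(o["clock"],o["eef_pos"],o["wrist_force"])
p=r.read_camera("wrist");pickle.dump(p,open("w2.pkl","wb"));cv2.imwrite("pics/w2.png",p["img"])
p=r.read_camera("scene");pickle.dump(p,open("s2.pkl","wb"));cv2.imwrite("pics/s2.png",p["img"])
print(r.mark_of("stage_handle",p))
for q in r.mark_of("stage_handle",p): print(onz(p,q["position"],.068))
E
```

```text
7.2 [ 0.4783 -0.2541  0.346 ] [-0.7968  1.7449 -1.4415]
[]
```

View pics/w2.png

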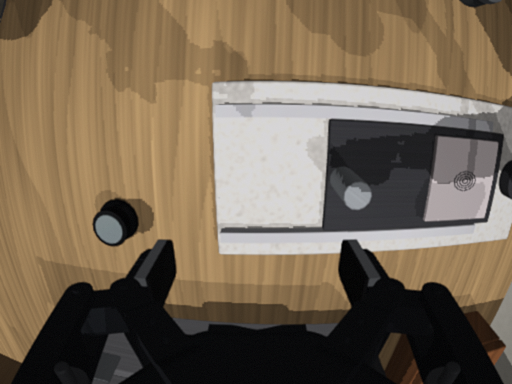

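View pics/s2.png

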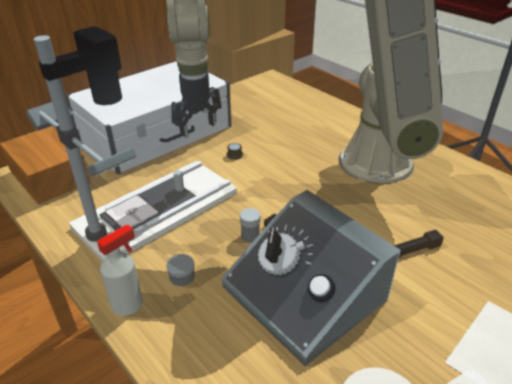

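```bash
cat > plan.py <<'E'
from h import *
c,s,y,n=con(); k=c+.055*y
HX,HY=.011,.0145
def finger(a,rho,nlow,gap=0,hx=HX,hy=HY):
    """tip-centre position (world) of closed finger (jaw along world y) touching CCW side of bar at angle a (gap>0: clear)"""
    d=np.cos(a)*s+np.sin(a)*y; e=-np.sin(a)*s+np.cos(a)*y
    # corners rel. to tip centre; lowest corner in n is at -x
    P=[]
    for x in (-hx,hx):
        for yy in (-hy,hy):
            b=np.array([x,yy,0.])
            for up in (0,.06): P.append(b+np.array([0,0,up]))
    P=np.array(P)
    lowoff=(P@n).min()
    zc=nlow-lowoff              # n of tip centre
    # for each edge clip to n<=.063
    best=1e9
    for i in range(0,8,2):
        nb=P[i]@n+zc
        for h in (0,max(0,(.063-nb)/n[2])):
            best=min(best,(P[i]+[0,0,h])@e)
    off=.009+gap-best
    return k+zc*n+off*e+rho*d
if __name__=="__main__":
    np.set_printoptions(precision=4,suppress=True)
    print("k",k,s,y,n)
    for a in (.83,.6,.4,.2,0,-.2,-.4,-.5,-.6):
        print(a,finger(a,.026,.032)+[0,0,.173],finger(a,.026,.032,.015)+[0,0,.173])
    p=ld("w2"); print("post",fish(p,(357,196),[0,0,.088]))
E
python3 plan.py; python3 - <<'E'
from station import r
from h import *
o=r.get_obs();print(o["clock"],go(o,[.47,.0,.42],90)); print(go(o,[.52,.12,.40],90))
E
```

```text
k [0.5762 0.1724 0.0935] [-0.8659  0.0166  0.5   ] [-0.0192 -0.9998  0.    ] [ 0.4999 -0.0096  0.866 ]
0.83 [0.6039 0.1263 0.2935] [0.6133 0.116  0.2879]
0.6 [0.5934 0.1274 0.2995] [0.6005 0.1148 0.2953]
0.4 [0.5846 0.1318 0.3047] [0.5894 0.1179 0.3017]
0.2 [0.5773 0.1393 0.309 ] [0.5796 0.1246 0.3075]
0 [0.5721 0.1488 0.3121] [0.5718 0.1338 0.3121]
-0.2 [0.5683 0.153  0.3143] [0.5654 0.1383 0.3158]
-0.4 [0.5652 0.1587 0.3162] [0.5599 0.1449 0.3191]
-0.5 [0.5642 0.162  0.3168] [0.5577 0.1489 0.3204]
-0.6 [0.5634 0.1656 0.3173] [0.5559 0.1533 0.3215]
post [ 0.5614 -0.252   0.088 ]
7.4 (array([-0.0732, -0.0042, -0.2564]), np.float64(-87.7), np.float64(2.3))
(array([-0.0532,  0.0506, -0.3744]), np.float64(-87.7), np.float64(2.3))
```

Emit:
{"name": "apply_moves", "arguments": {"plan": [-0.04, 0.02, -0.03, 0, -0.1, 0.177, -0.377, -88, -0.1, 0.177, -0.377, -88, -0.1, 0.177, -0.377, -88, -0.1, 0.177, -0.377, -88, -0.1, 0.177, -0.377, -88, -0.1, 0.177, -0.377, -88, -0.1, 0.177, -0.377, -88, -0.1, 0.177, -0.377, -88, -0.1, 0.177, -0.377, -88, -0.1, 0.177, -0.377, -88, -0.1, 0.177, -0.377, -88], "grip": 0}}

```text
clock: 8.4
eef_pos: [0.6479, 0.1335, 0.4464]
tool_rot: [0.113, 1.566, -0.111]
wrist_force: [-0.2, -1.6, -0.2]
grip_width: 0.0001
```

```bash
python3 - <<'E'
from h import *
from station import r
np.set_printoptions(precision=4,suppress=True)
o=r.get_obs();print(o["clock"],o["eef_pos"],go(o,[.64,.13,.45],90),o["joint_positions"],o["grip_width"])
E
```

```text
8.4 [0.6479 0.1335 0.4464] (array([-0.0036, -0.0046, -0.0073]), np.float64(-8.2), np.float64(81.8)) [0.0817 0.4885 0.4084 1.4883 0.0014 0.2245] 8.800194171595015e-05
```

Emit:
{"name": "apply_moves", "arguments": {"plan": [0, 0, -0.007, -7, 0, 0, -0.007, -8, 0, 0, -0.007, -8]}}

```text
clock: 8.65
eef_pos: [0.6395, 0.1299, 0.4463]
tool_rot: [0.013, 1.571, -0.013]
wrist_force: [0.1, -0.0, 1.0]
grip_width: 0.0001
```

```bash
python3 - <<'E'
from h import *
from station import r
np.set_printoptions(precision=4,suppress=True)
p=r.read_camera("wrist");pickle.dump(p,open("w3.pkl","wb"));cv2.imwrite("pics/w3.png",p["img"])
for l in ("inner_tip","outer_lug","inner_grip","shutter_top"): print(l,[(m["score"],m["position"]) for m in r.mark_of(l,p)])
c,s,y,n=con()
im=cv2.resize(p["img"],None,fx=1.5,fy=1.5,interpolation=cv2.INTER_CUBIC)
def pt(X,col):
    q=(fpix(p,X)+.5)*1.5;cv2.circle(im,tuple(int(v) for v in q),1,col,-1)
k=c+.055*y
for th in np.linspace(0,2*np.pi,60):
    for o,rad,h in ((k,.044,.022),(c-.07*y,.02,.018),(c-.07*y,.028,.003)): pt(o+rad*(np.cos(th)*s+np.sin(th)*y)+h*n,(0,0,255))
cv2.imwrite("pics/w3b.png",im)
E
```

```text
inner_tip [(0.75, [279.4, 111.4])]
outer_lug [(0.78, [330.8, 80.6])]
inner_grip [(0.56, [298.9, 134.7])]
shutter_top [(0.92, [405.7, 124.7]), (0.49, [280.1, 114.1])]
```

View pics/w3b.png

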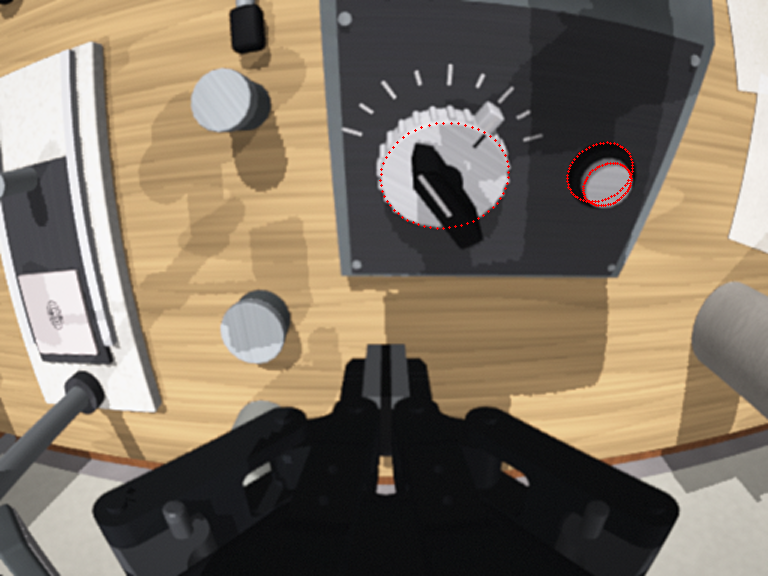

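```bash
cat >> h.py <<'E'
def angs(p,uvs,h,f=None):
    c,s,y,n=con();k=c+.055*y;f=f or fish
    out=[]
    for uv in uvs:
        P=f(p,uv,k+h*n,n)-k;out.append((round(P@s*1000,1),round(P@y*1000,1),round(float(np.arctan2(P@y,P@s)),3)))
    return out
E
python3 - <<'E'
from h import *
p=ld("w3")
print(angs(p,[(279.4,111.4),(298.9,134.7)],.063)); print(angs(p,[(298.9,134.7)],.05)); print(angs(p,[(330.8,80.6)],.018))
x0,y0=240,55
cv2.imwrite("pics/w3c.png",cv2.resize(p["img"][y0:y0+115,x0:x0+120],None,fx=6,fy=5,interpolation=cv2.INTER_CUBIC))
E
```

```text
[(np.float64(36.4), np.float64(21.8), 0.54), (np.float64(11.9), np.float64(3.0), 0.251)]
[(np.float64(1.8), np.float64(0.7), 0.363)]
[(np.float64(44.6), np.float64(-30.2), -0.594)]
```

View pics/w3c.png

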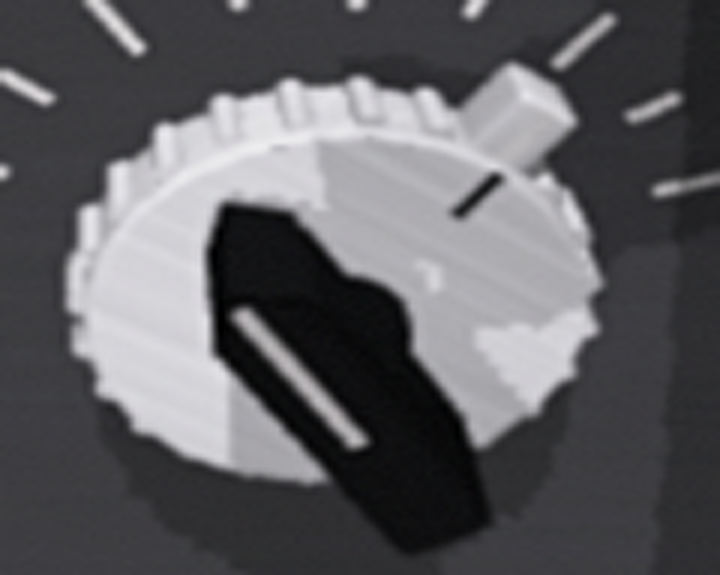

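```bash
python3 - <<'E'
from h import *
p=ld("w3")
a=np.array([angs(p,[(280.3,118),(299.7,143.6)],.063)]).reshape(2,3);print(a,np.arctan2(*(a[0]-a[1])[1::-1]))
a=np.array([angs(p,[(322.8,91),(316.7,97.6)],.022)]).reshape(2,3);print(a,np.arctan2(*(a[0]-a[1])[1::-1]))
print(angs(p,[(330.8,73.4)],.018),angs(p,[(330.8,73.4)],.022))
E
```

```text
[[29.6   20.7    0.61 ]
 [ 1.5    1.3    0.695]] 0.6042481279358358
[[ 34.7   -22.8    -0.581]
 [ 26.9   -17.7    -0.582]] -0.5790742693677308
[(np.float64(52.5), np.float64(-29.0), -0.506)] [(np.float64(54.4), np.float64(-27.9), -0.475)]
```

Emit:
{"name": "apply_moves", "arguments": {"plan": [0.02, -0.017, -0.0385, 0, 0.02, -0.017, -0.0385, 0, 0.05, -0.017, -0.0385, 0, 0.08, -0.017, -0.0385, 0, 0.11, -0.017, -0.0385, 0, 0.13, -0.017, -0.0385, 0, 0.14, -0.017, -0.0385, 0, 0.14, -0.017, -0.0385, 0]}}

```text
clock: 9.57
eef_pos: [0.5993, 0.1123, 0.3043]
tool_rot: [0.013, 1.575, -0.014]
wrist_force: [-0.0, -0.7, 0.3]
grip_width: 0.0003
```

```bash
python3 - <<'E'
from h import *
from station import r
np.set_printoptions(precision=4,suppress=True)
o=r.get_obs();print(o["clock"],o["eef_pos"],o["wrist_force"],o["tool_rot"])
for n in ("wrist","scene"):
    p=r.read_camera(n);pickle.dump(p,open(n+"4.pkl","wb"))
    im=p["img"] if n=="wrist" else p["img"][150:320,215:405]
    cv2.imwrite(f"pics/{n}4.png",cv2.resize(im,None,fx=1.5 if n=="wrist" else 4,fy=1.5 if n=="wrist" else 3.5,interpolation=cv2.INTER_CUBIC))
E
```

```text
9.5667 [0.5993 0.1123 0.3043] [-0.0291 -0.7126  0.3064] [ 0.0132  1.5753 -0.0135]
```

View pics/wrist4.png

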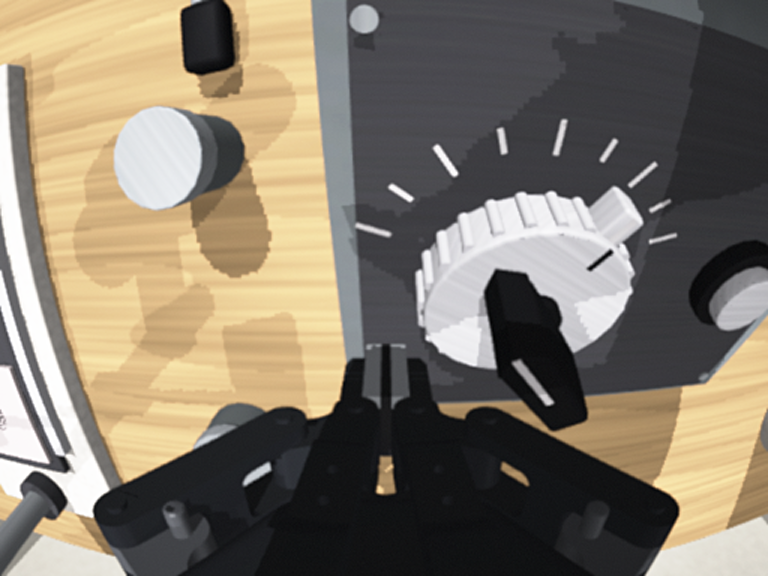

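View pics/scene4.png

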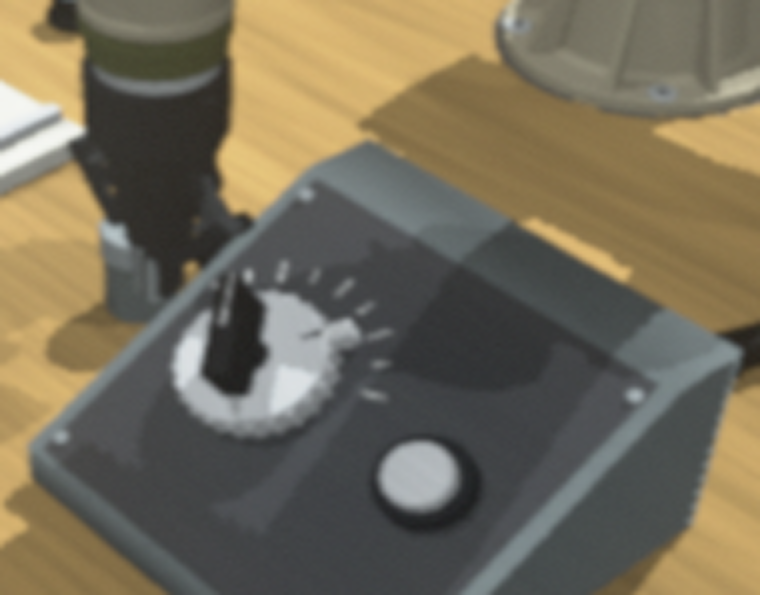

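Emit:
{"name": "apply_moves", "arguments": {"plan": [0.009, 0.0025, 0.001, 0, 0.009, 0.0025, 0.001, 0, 0.007, 0.009, -0.0025, 0, 0.005, 0.015, -0.006, 0, 0.0025, 0.017, -0.0105, 0, 0, 0.0195, -0.015, 0, -0.0025, 0.023, -0.0185, 0, -0.005, 0.027, -0.022, 0, -0.005, 0.027, -0.022, 0]}}

```text
clock: 10.42
eef_pos: [0.5778, 0.1408, 0.3125]
tool_rot: [0.012, 1.57, -0.012]
wrist_force: [-0.5, -0.2, 0.5]
grip_width: -0.0003
```

```bash
cat > look.py <<'E'
import sys
from h import *
from station import r
np.set_printoptions(precision=4,suppress=True)
t=sys.argv[1];o=r.get_obs();print(o["clock"],o["eef_pos"],o["wrist_force"])
for n in sys.argv[2:]:
    p=r.read_camera(n);pickle.dump(p,open(n+t+".pkl","wb"))
    im=p["img"] if n=="wrist" else p["img"][150:320,215:405]
    cv2.imwrite(f"pics/{n}{t}.png",cv2.resize(im,None,fx=1.5 if n=="wrist" else 4,fy=1.5 if n=="wrist" else 3.5,interpolation=cv2.INTER_CUBIC))
E
python3 look.py 5 wrist
```

```text
10.4167 [0.5778 0.1408 0.3125] [-0.483  -0.1895  0.5063]
```

View pics/wrist5.png

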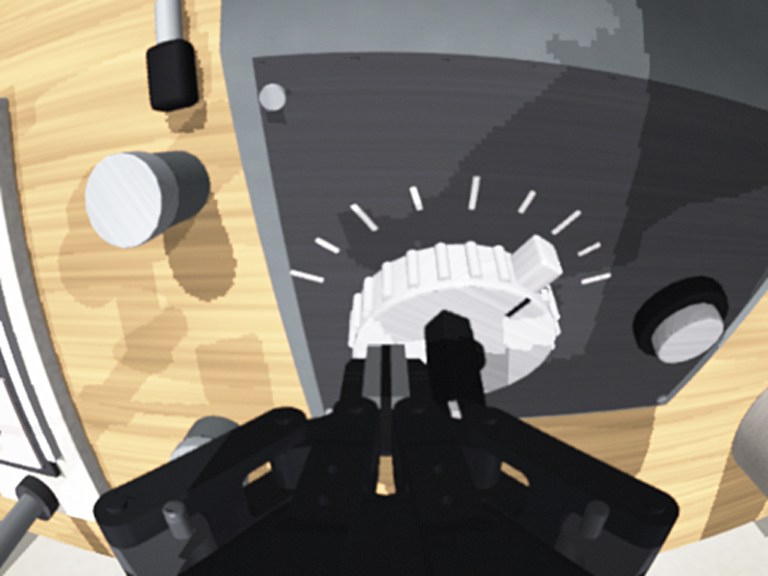

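Emit:
{"name": "apply_moves", "arguments": {"plan": [-0.001, 0.005, -0.0025, 0, -0.003, 0.0095, -0.005, 0, -0.004, 0.0115, -0.007, 0, -0.005, 0.0137, -0.009, 0, -0.006, 0.0165, -0.0105, 0, -0.007, 0.0194, -0.012, 0, -0.007, 0.0194, -0.012, 0]}}

```text
clock: 11.05
eef_pos: [0.5663, 0.1603, 0.3188]
tool_rot: [0.012, 1.572, -0.011]
wrist_force: [-1.1, 0.3, 0.2]
grip_width: -0.0002
```

```bash
python3 look.py 6 wrist scene
```

```text
11.05 [0.5663 0.1603 0.3188] [-1.0744  0.2887  0.1676]
```

View pics/wrist6.png

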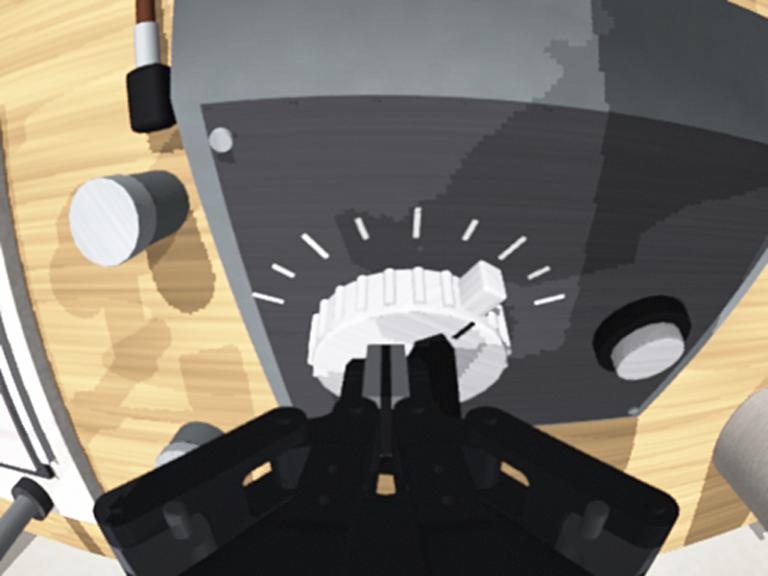

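View pics/scene6.png

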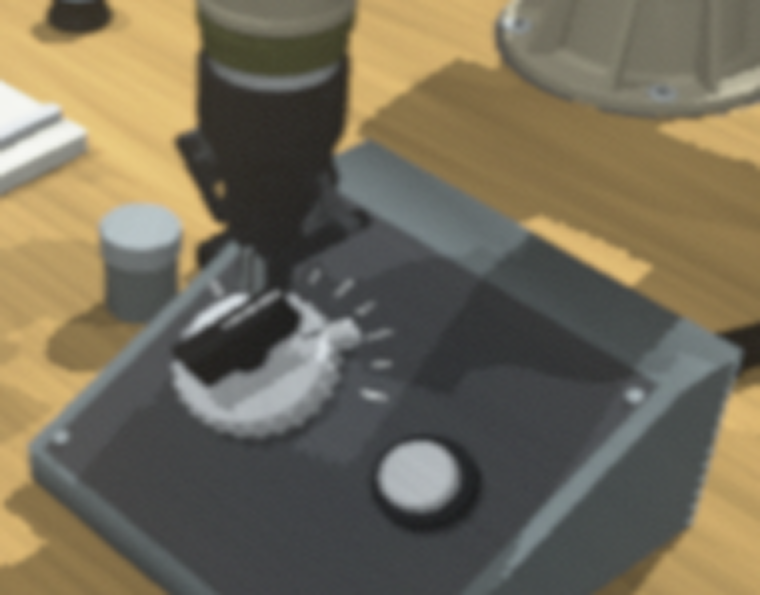

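```bash
python3 - <<'E'
from h import *
p=ld("scene6")
f=lambda u,v:((u+.5)/4-.5+215,(v+.5)/3.5-.5+150)
def d(a,b,h):
    A=np.array(angs(p,[f(*a),f(*b)],h,onp));print(A,np.arctan2(*(A[0]-A[1])[1::-1]))
d((283,290),(226,327),.063); d((275,290),(175,346),.063)
d((326,328),(300,337),.022)
cv2.imwrite("pics/s6z.png",cv2.resize(p["img"][218:280,255:310],None,fx=10,fy=9,interpolation=cv2.INTER_CUBIC))
E
```

```text
[[37.5   -9.    -0.235]
 [ 1.7    0.3    0.203]] -0.2541587331075819
[[ 35.     -5.3    -0.15 ]
 [-23.9    15.3     2.572]] -0.3364479248209642
[[ 38.4   -21.4    -0.508]
 [ 25.5   -13.4    -0.483]] -0.5551077094209854
```

View pics/s6z.png

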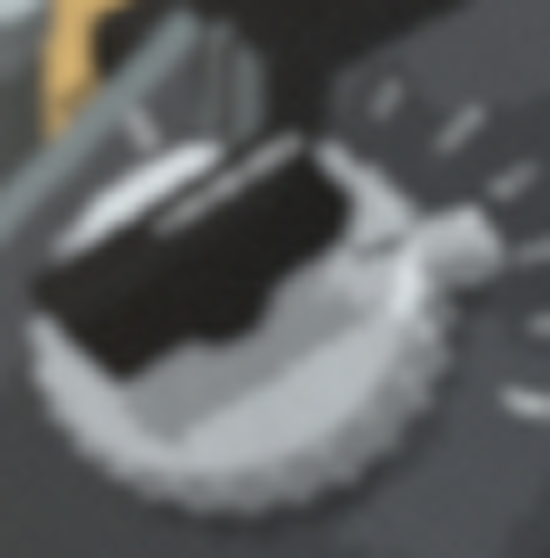

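```bash
python3 - <<'E'
from plan import *
np.set_printoptions(precision=4,suppress=True)
# plane ρ such that tip in same place
cur=np.array([.5663,.1603,.3188])
for a in (-.27,):
  for hy in (.0145,.012,.010):
    print(hy,finger(a,.026,.032,0,.011,hy)+[0,0,.173])
T=cur-[0,0,.173]-k; print(T@s,T@y,T@n)
for a in (-.27,-.4,-.5,-.58): 
  q=finger(a,.03,.034,0,.011,.0105)+[0,0,.173]; print(a,q)
E
```

```text
0.0145 [0.5671 0.1548 0.315 ]
0.012 [0.5677 0.1571 0.3147]
0.01 [0.5681 0.1589 0.3144]
0.03455636096645361 0.012310789227400072 0.040439713851038964
-0.27 [0.5657 0.1596 0.3182]
-0.4 [0.5644 0.1636 0.319 ]
-0.5 [0.5636 0.167  0.3194]
-0.58 [0.5633 0.1698 0.3197]
```

Emit:
{"name": "apply_moves", "arguments": {"plan": [0, 0.003, -0.001, 0, -0.001, 0.006, -0.002, 0, -0.001, 0.0082, -0.002, 0, -0.001, 0.0082, -0.002, 0, -0.001, 0.0082, -0.002, 0]}}

```text
clock: 11.57
eef_pos: [0.565, 0.1681, 0.3196]
tool_rot: [0.012, 1.571, -0.012]
wrist_force: [-0.1, -0.5, -1.0]
grip_width: -0.0
```

```bash
python3 look.py 7 scene; python3 - <<'E'
from h import *
p=ld("scene7")
cv2.imwrite("pics/s7z.png",cv2.resize(p["img"][218:280,255:310],None,fx=10,fy=9,interpolation=cv2.INTER_CUBIC))
E
```

```text
11.5667 [0.565  0.1681 0.3196] [-0.1019 -0.5057 -0.9905]
```

View pics/s7z.png

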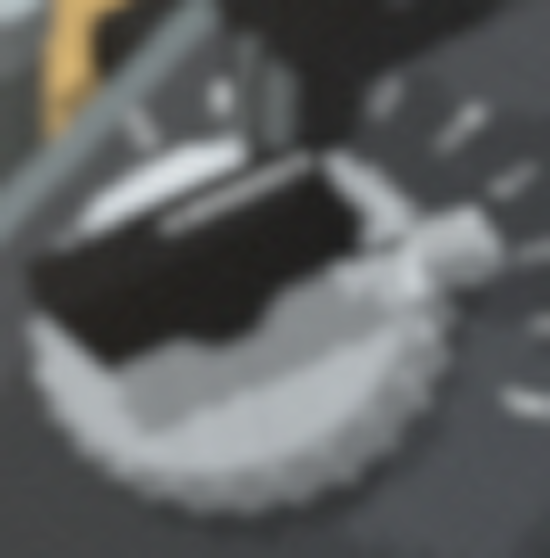

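Emit:
{"name": "apply_moves", "arguments": {"plan": [0, -0.01, 0, 0, 0, -0.02, 0, 0, -0.04, -0.035, 0.01, 0, -0.08, -0.035, 0.04, 0, -0.12, -0.035, 0.075, 0, -0.127, -0.035, 0.075, 0, -0.127, -0.035, 0.075, 0]}}

```text
clock: 12.2
eef_pos: [0.6425, 0.13, 0.4525]
tool_rot: [0.015, 1.559, -0.013]
wrist_force: [-0.7, -0.3, 0.5]
grip_width: -0.0001
```

```bash
python3 look.py 8 wrist; python3 - <<'E'
from h import *
p=ld("scene7")
f=lambda u,v:((u+.5)/10-.5+255,(v+.5)/9-.5+218)
A=np.array(angs(p,[f(305,160),f(172,227)],.063,onp));print(A,np.arctan2(*(A[0]-A[1])[1::-1]))
p=ld("wrist8")
x0,y0=240,55
cv2.imwrite("pics/w8c.png",cv2.resize(p["img"][y0:y0+115,x0:x0+120],None,fx=6,fy=5,interpolation=cv2.INTER_CUBIC))
E
```

```text
12.2 [0.6425 0.13   0.4525] [-0.6684 -0.2969  0.4911]
[[ 32.3   -12.9    -0.381]
 [  3.     -0.3    -0.114]] -0.4061268618201136
```

View pics/w8c.png

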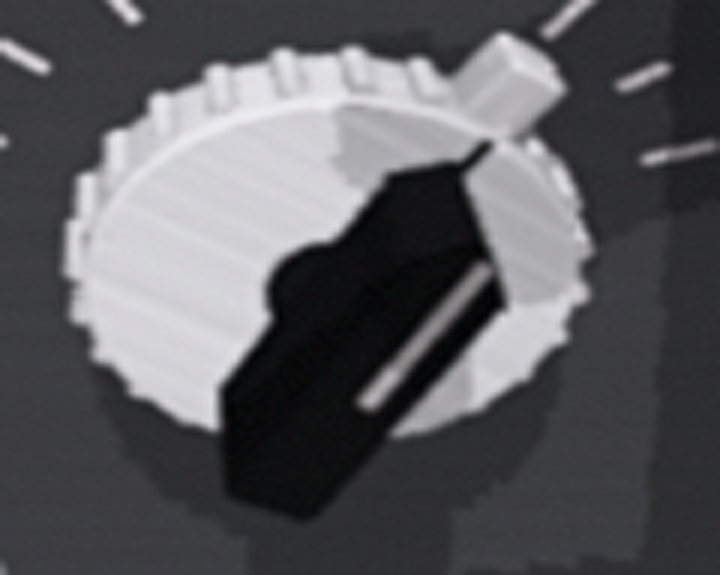

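```bash
python3 - <<'E'
from h import *
p=ld("wrist8")
f=lambda u,v:((u+.5)/6-.5+240,(v+.5)/5-.5+55)
def d(a,b,h):
    A=np.array(angs(p,[f(*a),f(*b)],h));print(A,np.arctan2(*(A[0]-A[1])[1::-1]))
d((486,268),(367,403),.063)
d((490,146),(470,166),.022)
d((452,82),(503,35),.018)
d((520,135),(565,88),.018)
d((540,62),(490,100),.018)
p=ld("w3")
d((497,180),(458,215),.022);d((515,65),(470,115),.018);d((575,118),(540,165),.018)
E
```

```text
[[ 33.1   -15.2    -0.431]
 [  2.3    -0.7    -0.302]] -0.4399989305317855
[[ 35.4   -22.7    -0.571]
 [ 30.6   -19.9    -0.577]] -0.5280744484263601
[[ 47.2   -15.7    -0.32 ]
 [ 57.9   -22.8    -0.375]] 2.5557498738976316
[[ 36.1   -28.4    -0.668]
 [ 47.2   -34.5    -0.632]] 2.63909534372043
[[ 52.5   -29.5    -0.512]
 [ 43.6   -22.4    -0.474]] -0.6733692009714606
[[ 35.2   -22.4    -0.566]
 [ 26.9   -16.9    -0.562]] -0.5852170954315594
[[ 58.2   -23.     -0.377]
 [ 47.1   -17.1    -0.349]] -0.48855349002104514
[[ 47.6   -34.3    -0.625]
 [ 36.8   -30.1    -0.685]] -0.37089128881266187
```

```bash
cat > ov.py <<'E'
import sys
from h import *
p=ld(sys.argv[1]); 
c,s,y,n=con();k=c+.055*y
ims=[]
al=[float(v) for v in sys.argv[2:4]]; ai=float(sys.argv[4])
x0,y0=270,50
for a in al:
    im=cv2.resize(p["img"][y0:y0+100,x0:x0+75],None,fx=5,fy=5,interpolation=cv2.INTER_CUBIC)
    def ln(A,B,col):
        q=[tuple(int(round(v)) for v in (fpix(p,X)-[x0,y0]+.5)*5) for X in (A,B)]
        cv2.line(im,q[0],q[1],col,1,cv2.LINE_AA)
    P=lambda a,r,w,h:k+r*(np.cos(a)*s+np.sin(a)*y)+w*(-np.sin(a)*s+np.cos(a)*y)+h*n
    for h,col in ((.018,(0,0,255)),(.004,(255,128,0))):
        ln(P(a,.042,.006,h),P(a,.058,.006,h),col);ln(P(a,.058,.006,h),P(a,.058,-.006,h),col);ln(P(a,.058,-.006,h),P(a,.042,-.006,h),col)
    ln(P(a,.030,0,.022),P(a,.044,0,.022),(0,255,0))
    for w in (-.009,.009): ln(P(ai,-.03,w,.063),P(ai,.03,w,.063),(0,200,255))
    ln(P(ai,0,0,.063),P(ai,.039,0,.063),(255,0,255))
    ims.append(im)
cv2.imwrite(sys.argv[5],np.hstack(ims))
E
python3 ov.py wrist8 -0.5 -0.58 -0.44 pics/ov8.png
```

```text
(no output)
```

View pics/ov8.png

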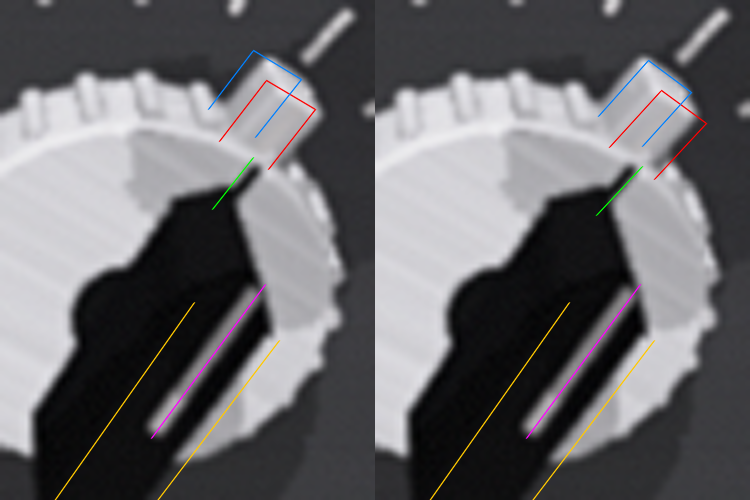

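Emit:
{"name": "apply_moves", "arguments": {"plan": [0.03, 0, -0.035, 0, 0.06, 0, -0.065, 0, 0.095, 0, -0.075, 0, 0.12, 0.005, -0.075, 0, 0.127, 0.015, -0.075, 0, 0.127, 0.025, -0.075, 0, 0.127, 0.032, -0.075, 0, 0.127, 0.036, -0.076, 0, 0.127, 0.039, -0.076, 0, 0.127, 0.039, -0.076, 0, 0.127, 0.039, -0.076, 0]}}

```text
clock: 13.17
eef_pos: [0.5646, 0.1723, 0.3208]
tool_rot: [0.013, 1.569, -0.011]
wrist_force: [-0.2, 0.8, -0.2]
grip_width: -0.0002
```

Emit:
{"name": "apply_moves", "arguments": {"plan": [0, -0.01, 0, 0, 0, -0.02, 0, 0, -0.04, -0.035, 0.01, 0, -0.08, -0.035, 0.04, 0, -0.12, -0.035, 0.075, 0, -0.127, -0.035, 0.075, 0, -0.127, -0.035, 0.075, 0]}}

```text
clock: 13.75
eef_pos: [0.6414, 0.1337, 0.4523]
tool_rot: [0.015, 1.56, -0.014]
wrist_force: [-0.7, -1.2, -0.2]
grip_width: 0.0004
```

```bash
python3 look.py 9 wrist; python3 ov.py wrist9 -0.55 -0.52 -0.55 pics/ov9.png;  python3 - <<'E'
from h import *
p=ld("wrist9")
cv2.imwrite("pics/w9c.png",cv2.resize(p["img"][55:170,240:360],None,fx=6,fy=5,interpolation=cv2.INTER_CUBIC))
E
```

```text
13.75 [0.6414 0.1337 0.4523] [-0.7098 -1.1711 -0.2059]
```

View pics/ov9.png

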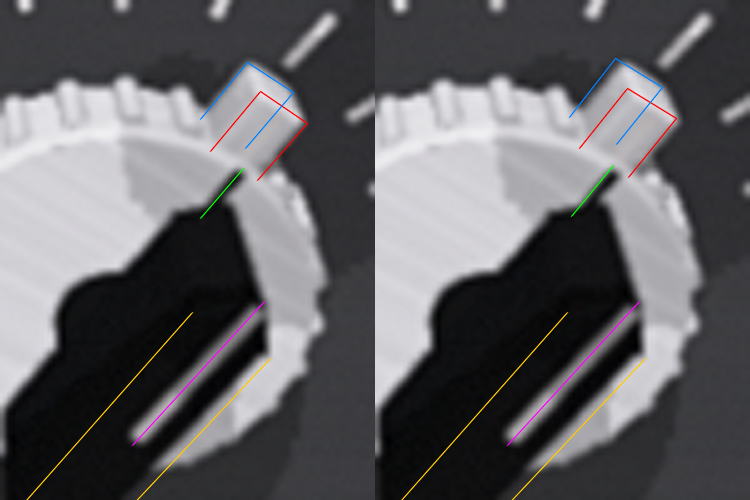

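View pics/w9c.png

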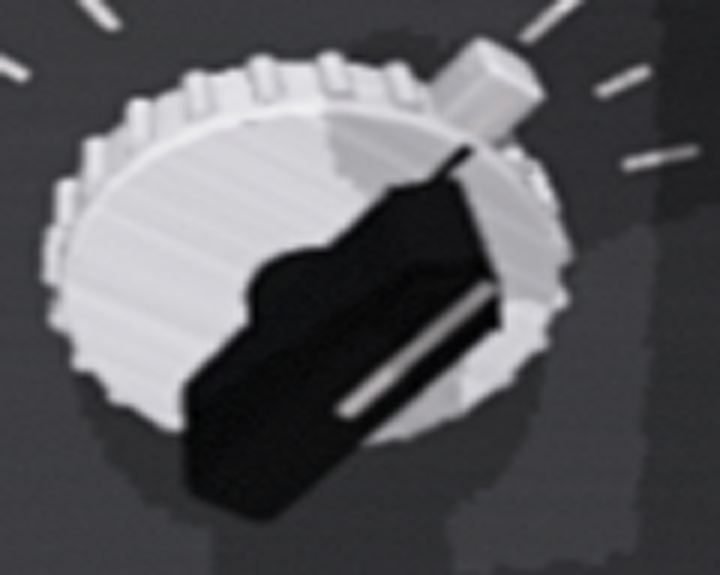

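```bash
python3 - <<'E'
from h import *
p=ld("wrist9")
f=lambda u,v:((u+.5)/6-.5+240,(v+.5)/5-.5+55)
def d(a,b,h):
    A=np.array(angs(p,[f(*a),f(*b)],h));print(A,np.arctan2(*(A[0]-A[1])[1::-1]))
d((486,288),(345,410),.063);d((467,152),(443,175),.022)
from station import r
o=r.get_obs();c,s,y,n=con();t=c-.07*y+.018*n
# contact corner = -x (upslope) edge of tip, half 11mm
np.set_printoptions(precision=4,suppress=True)
print(t,n)
for h in (.03,.005,0,-.008): print(h,go(o,t+h*n+[.009,0,.173],90))
p=r.read_camera("wrist")
m=r.mark_of("shutter_top",p); print(m[:1],fish(p,m[0]["position"],t,n))
E
```

```text
[[ 30.5   -19.3    -0.564]
 [  2.3    -0.9    -0.393]] -0.578118246714442
[[ 35.3   -22.5    -0.568]
 [ 29.9   -19.2    -0.57 ]] -0.5485494024505283
[0.5876 0.2972 0.1091] [ 0.4999 -0.0096  0.866 ]
0.03 (array([ 0.1414,  0.1623, -0.0323]), np.float64(-1.0), np.float64(89.0))
0.005 (array([ 0.1629,  0.1623, -0.045 ]), np.float64(-1.0), np.float64(89.0))
0 (array([ 0.1673,  0.1623, -0.0475]), np.float64(-1.0), np.float64(89.0))
-0.008 (array([ 0.1742,  0.1623, -0.0515]), np.float64(-1.0), np.float64(89.0))
[{'position': [401.4, 123.7], 'score': 0.95}] [0.5921 0.3003 0.1066]
```

Emit:
{"name": "apply_moves", "arguments": {"plan": [0, 0.04, -0.01, 0, 0, 0.08, -0.02, 0, 0.02, 0.12, -0.031, 0, 0.05, 0.16, -0.031, 0, 0.08, 0.163, -0.031, 0, 0.11, 0.163, -0.031, 0, 0.135, 0.163, -0.031, 0, 0.1415, 0.163, -0.031, 0, 0.1415, 0.163, -0.031, 0, 0.1415, 0.163, -0.031, 0]}}

```text
clock: 14.73
eef_pos: [0.6097, 0.2987, 0.3054]
tool_rot: [0.012, 1.572, -0.013]
wrist_force: [0.3, 0.2, -0.1]
grip_width: 0.0001
```

```bash
python3 look.py 10 wrist scene; python3 - <<'E'
from h import *
from station import r
c,s,y,n=con();t=c-.07*y+.018*n+[.0015,.001,0]
o=r.get_obs()
for h in (.03,.005,0,-.005,-.008): print(h,go(o,t+h*n+[.009,0,.173],90))
E
```

```text
14.7333 [0.6097 0.2987 0.3054] [ 0.3089  0.2394 -0.1424]
0.03 (array([-0.0006, -0.0009,  0.0025]), np.float64(-0.9), np.float64(89.1))
0.005 (array([ 0.021 , -0.0009, -0.0101]), np.float64(-0.9), np.float64(89.1))
0 (array([ 0.0253, -0.0009, -0.0126]), np.float64(-0.9), np.float64(89.1))
-0.005 (array([ 0.0296, -0.0009, -0.0151]), np.float64(-0.9), np.float64(89.1))
-0.008 (array([ 0.0322, -0.0009, -0.0166]), np.float64(-0.9), np.float64(89.1))
```

View pics/wrist10.png

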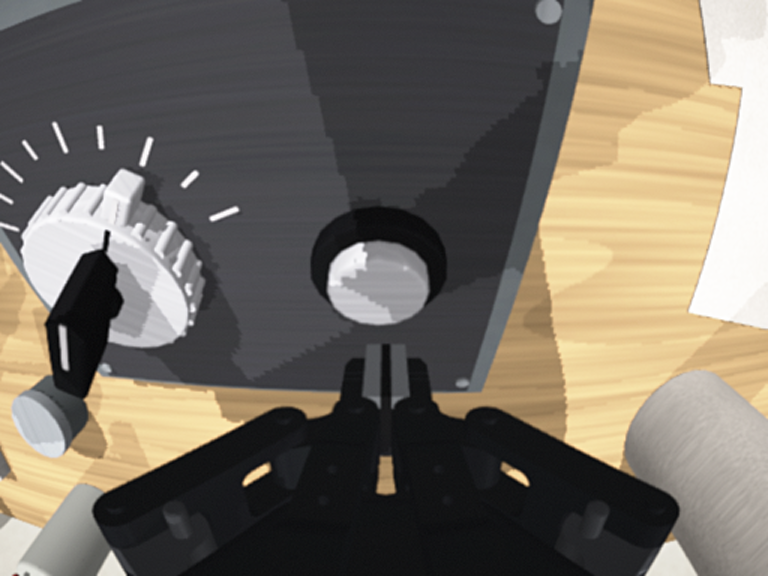

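View pics/scene10.png

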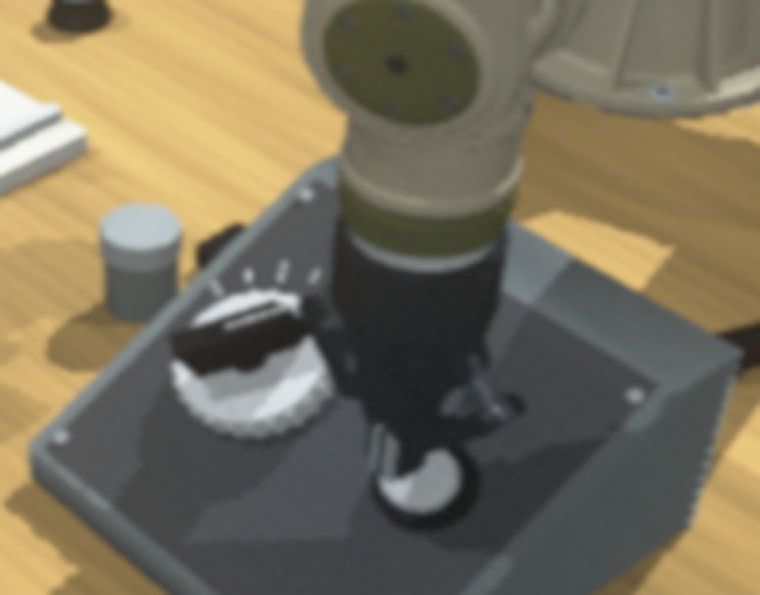

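Emit:
{"name": "apply_moves", "arguments": {"plan": [0.01, -0.001, -0.004, 0, 0.018, -0.001, -0.008, 0, 0.022, -0.001, -0.0105, 0, 0.0255, -0.001, -0.0125, 0, 0.0285, -0.001, -0.0145, 0, 0.0285, -0.001, -0.0145, 0]}}

```text
clock: 15.33
eef_pos: [0.5964, 0.2983, 0.2791]
tool_rot: [0.013, 1.566, -0.012]
wrist_force: [1.7, -1.8, 5.6]
grip_width: 0.0002
```

Emit:
{"name": "apply_moves", "arguments": {"plan": [0.002, 0, -0.001, 0, 0.0035, 0, -0.002, 0, 0.0045, 0, -0.0025, 0, 0.0045, 0, -0.0025, 0]}}

```text
clock: 15.67
eef_pos: [0.5953, 0.2983, 0.2785]
tool_rot: [0.014, 1.559, -0.012]
wrist_force: [0.8, -4.4, 21.2]
grip_width: -0.0001
```

```bash
python3 look.py 11 wrist
```

```text
15.6667 [0.5953 0.2983 0.2785] [ 0.7571 -4.4139 21.2225]
```

View pics/wrist11.png

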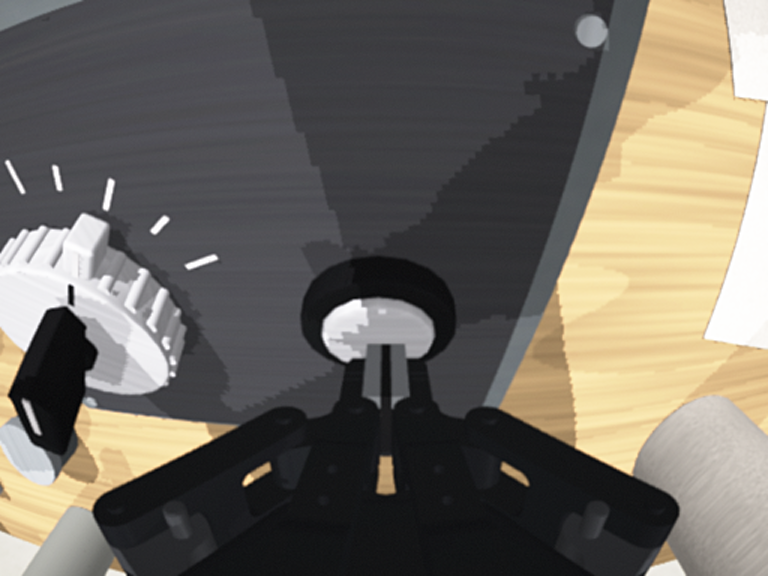

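Emit:
{"name": "apply_moves", "arguments": {"plan": [-0.008, 0, 0.004, 0, -0.02, 0, 0.01, 0, -0.05, 0, 0.02, 0, -0.09, 0, 0.02, 0, -0.12, 0, 0.02, 0, -0.12, 0, 0.02, 0, -0.12, 0, 0.02, 0]}}

```text
clock: 16.3
eef_pos: [0.6135, 0.2984, 0.3952]
tool_rot: [0.014, 1.566, -0.011]
wrist_force: [0.2, 0.5, -1.0]
grip_width: 0.0003
```

```bash
python3 look.py 12 wrist; python3 - <<'E'
from station import r
from h import *
p=r.read_camera("scene");cv2.imwrite("pics/s12.png",p["img"]);pickle.dump(p,open("s12.pkl","wb"))
q=r.read_camera("side");cv2.imwrite("pics/d12.png",q["img"]);pickle.dump(q,open("side12.pkl","wb"))
for a,b,w in (("scene0",p,"s"),("side0",q,"d")):
    A=ld(a); print(w)
    for l in ("jar_tall","jar_flat","brush","torch","loupe"):
        m=r.mark_of(l,b);print(l,[x["position"] for x in m[:2]])
E
```

```text
16.3 [0.6135 0.2984 0.3952] [ 0.2386  0.4702 -1.0091]
s
jar_tall [[249.7, 239.0], [284.4, 233.1]]
jar_flat [[180.3, 276.7], [251.1, 238.6]]
brush []
torch [[406.3, 251.6]]
loupe []
d
jar_tall [[267.5, 216.3], [223.1, 136.7]]
jar_flat [[309.0, 187.2]]
brush [[240.1, 240.0]]
torch [[151.3, 206.0]]
loupe [[296.5, 326.2]]
```

View pics/wrist12.png

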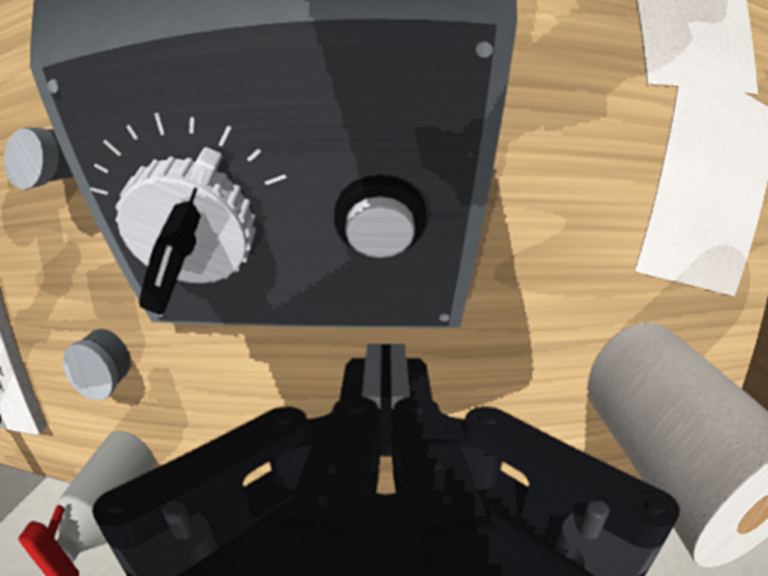

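View pics/d12.png

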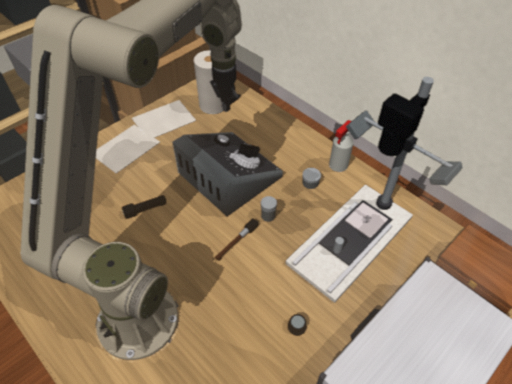

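```bash
python3 - <<'E'
from h import *
c,s,y,n=con();b=c-.07*y
out=[]
for nm in ("wrist11","wrist12"):
  p=ld(nm)
  for h in (.018,.012):
    q0=fpix(p,b+.015*n).astype(int);x0,y0=q0[0]-45,q0[1]-40
    im=cv2.resize(p["img"][y0:y0+75,x0:x0+90],None,fx=4,fy=4,interpolation=cv2.INTER_CUBIC)
    for th in np.linspace(0,2*np.pi,90):
        for rad,hh,col in ((.02,h,(0,0,255)),):
            q=(fpix(p,b+rad*(np.cos(th)*s+np.sin(th)*y)+hh*n)-[x0,y0]+.5)*4;cv2.circle(im,tuple(int(v) for v in q),1,col,-1)
    out.append(im)
cv2.imwrite("pics/btn.png",np.vstack([np.hstack(out[:2]),np.hstack(out[2:])]))
E
```

```text
(no output)
```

View pics/btn.png

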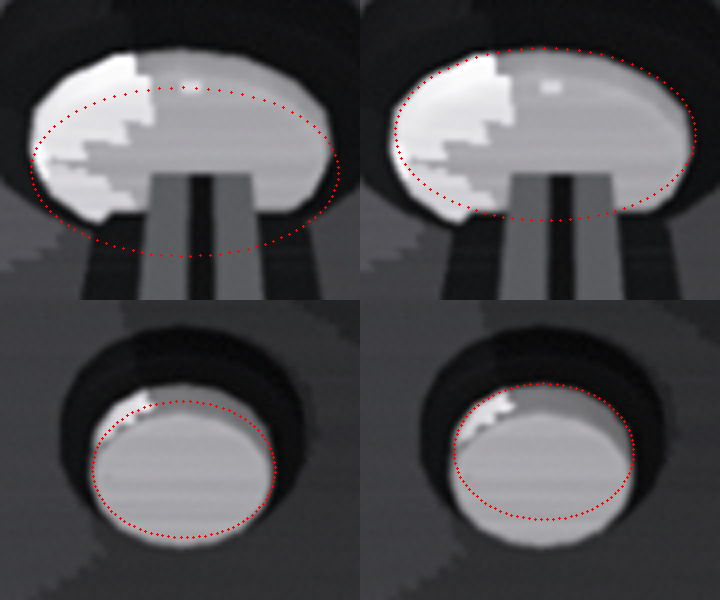

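```bash
python3 - <<'E'
from station import r
print(r.get_obs()["clock"]); print(r.finish_job())
E
```

```text
16.95
the job is handed in; nothing more can be done
None
```

I did all three steps in order and handed the job in at 16.95 s on the robot's clock. The system gives no verdict, so the results below are my own measurements.

- **Stage:** I gripped the post and pushed the stage about 79 mm to its stop, where the wrist force rose to about 16 N. After I let go, the post stayed within a millimetre or two of the stand's origin, where it should be when home.
- **Inner knob:** I pushed the black pointer round with the closed fingers in two goes. The last wrist picture put it at about -0.57 rad and the lug at about -0.55 to -0.57 rad, so they match within about 0.03 rad; the limit is 0.1.
- **Outer knob:** the lug read about -0.57 rad both before and after.
- **Shutter:** I pressed once until it stopped hard, at about 21 N and 5.5 mm by arm position. The pressed picture agrees with that depth, and the last picture shows the button out again.
- **Other things:** the last pictures show the jars, brush, torch and loupe where they were. The network missed the brush in both scene pictures and the loupe in the last one, but it found all five in the last side view.
- **Robot:** the arm ended well clear of everything.

**Where checks disagreed:**
- The scene and side cameras gave rougher lug angles, from -0.46 to -0.61 rad, so I relied on the closer wrist view.
- At the end the network put the flat jar about 5 pixels from where it was in the side view but only about 1 pixel off in the scene view. I took that as detector noise, because the arm never went near that jar.

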